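# Make up the ink kit to four green jars

### The job

The round white kit tray needs exactly four green ink jars, and one is already in it and stays: count more green jars from the grey mat into the tray until four stand upright inside. Set each one down gently without dropping it, leave the remaining green jars standing upright outside the tray, and leave the amber jars and the tape roll on the mat where they are.

Things in the scene. Friction and masses are not known exactly. Their poses are not given: they have to be found in the camera images.
- mat: Grey craft mat, fixed flat on the desk, 210 mm (its x) by 390 mm (its y), 3 mm thick; jars and a tape roll stand on it. It lies to the robot's left or right. Origin: centre of its underside, z up.
- tray: Round white plastic kit tray, fixed to the desk, 250 mm across outside, rim 18 mm high, wall 5 mm, flat inner floor 240 mm across and 5 mm above the desk, no dividers. It lies on the other side of the robot from the mat. Origin: centre of its underside; z up.
- green1: Ink jar 1 of six identical green ones: round glass-like body 36 mm across from its underside to 36 mm up, a shoulder, then a black screw cap 29 mm across; 58 mm tall in all, 63 to 126 g. Green body, and a 22 mm green dot on top of the cap. Origin: centre of its underside; z up the jar. At the start it stands on the mat, at least 80 mm between centres from its neighbours.
- green2: Ink jar 2 of six identical green ones: round glass-like body 36 mm across from its underside to 36 mm up, a shoulder, then a black screw cap 29 mm across; 58 mm tall in all, 63 to 126 g. Green body, and a 22 mm green dot on top of the cap. Origin: centre of its underside; z up the jar. At the start it stands on the mat, at least 80 mm between centres from its neighbours.
- green3: Ink jar 3 of six identical green ones: round glass-like body 36 mm across from its underside to 36 mm up, a shoulder, then a black screw cap 29 mm across; 58 mm tall in all, 63 to 126 g. Green body, and a 22 mm green dot on top of the cap. Origin: centre of its underside; z up the jar. At the start it stands on the mat, at least 80 mm between centres from its neighbours.
- green4: Ink jar 4 of six identical green ones: round glass-like body 36 mm across from its underside to 36 mm up, a shoulder, then a black screw cap 29 mm across; 58 mm tall in all, 63 to 126 g. Green body, and a 22 mm green dot on top of the cap. Origin: centre of its underside; z up the jar. At the start it stands on the mat, at least 80 mm between centres from its neighbours.
- green5: Ink jar 5 of six identical green ones: round glass-like body 36 mm across from its underside to 36 mm up, a shoulder, then a black screw cap 29 mm across; 58 mm tall in all, 63 to 126 g. Green body, and a 22 mm green dot on top of the cap. Origin: centre of its underside; z up the jar. At the start it stands on the mat, at least 80 mm between centres from its neighbours.
- green6: Ink jar 6 of six identical green ones: round glass-like body 36 mm across from its underside to 36 mm up, a shoulder, then a black screw cap 29 mm across; 58 mm tall in all, 63 to 126 g. Green body, and a 22 mm green dot on top of the cap. Origin: centre of its underside; z up the jar. At the start it already stands in the tray, anywhere within 72 mm of the tray's centre.
- amber1: Ink jar of the other colour (not for the kit): round glass-like body 36 mm across from its underside to 36 mm up, a shoulder, then a black screw cap 29 mm across; 58 mm tall in all, 90 g. Orange-amber body, and a 22 mm orange dot on top of the cap. Origin: centre of its underside; z up the jar. Stands on the mat among the green ones.
- amber2: Ink jar of the other colour (not for the kit): round glass-like body 36 mm across from its underside to 36 mm up, a shoulder, then a black screw cap 29 mm across; 58 mm tall in all, 90 g. Orange-amber body, and a 22 mm orange dot on top of the cap. Origin: centre of its underside; z up the jar. Stands on the mat among the green ones.
- tape: Red tape roll lying flat on the mat among the jars, 58 mm across, 15 mm high. Origin: centre of its underside.
Not all that is in view belongs to the job. What is shaped like the green6 but purple is not meant.

How it is judged:
At the end, for the whole second after the job is handed in: The jar that was in the tray and exactly three more green jars stand in it (axis within 105 mm of its centre), the other two green jars outside (over 130 mm); all six upright within 0.15 rad, slower than 0.03 m/s, undersides at most 12 mm above the desk (angle between each of green1, green2, green3, green4, green5, green6's own z axis and vertical below 0.15 rad and height (world z) of each of green1, green2, green3, green4, green5, green6 below 0.012 m and linear speed of each of green1, green2, green3, green4, green5, green6 below 0.03 m/s and horizontal distance between green6 and tray below 0.105 m and ((horizontal distance between each of green1, green2, green3 and tray below 0.105 m and horizontal distance between each of green4, green5 and tray above 0.13 m) or (horizontal distance between each of green1, green2, green4 and tray below 0.105 m and horizontal distance between each of green3, green5 and tray above 0.13 m) or (horizontal distance between each of green1, green2, green5 and tray below 0.105 m and horizontal distance between each of green3, green4 and tray above 0.13 m) or (horizontal distance between each of green1, green3, green4 and tray below 0.105 m and horizontal distance between each of green2, green5 and tray above 0.13 m) or (horizontal distance between each of green1, green3, green5 and tray below 0.105 m and horizontal distance between each of green2, green4 and tray above 0.13 m) or (horizontal distance between each of green1, green4, green5 and tray below 0.105 m and horizontal distance between each of green2, green3 and tray above 0.13 m) or (horizontal distance between each of green1, green5 and tray above 0.13 m and horizontal distance between each of green2, green3, green4 and tray below 0.105 m) or (horizontal distance between each of green1, green4 and tray above 0.13 m and horizontal distance between each of green2, green3, green5 and tray below 0.105 m) or (horizontal distance between each of green1, green3 and tray above 0.13 m and horizontal distance between each of green2, green4, green5 and tray below 0.105 m) or (horizontal distance between each of green1, green2 and tray above 0.13 m and horizontal distance between each of green3, green4, green5 and tray below 0.105 m))); the robot touches nothing.
It fails at once if an amber ink jar or the tape roll is moved by more than 30 mm (distance of any of amber1, amber2, tape from where it was at the start of the episode above 0.03 m).
It fails at once if a green jar is dropped or thrown: it moves faster than 0.7 m/s (a free fall of 25 mm) with no finger touching it ((linear speed of green1 above 0.7 m/s and contact force between the fingers and green1 below 0.05 N) or (linear speed of green2 above 0.7 m/s and contact force between the fingers and green2 below 0.05 N) or (linear speed of green3 above 0.7 m/s and contact force between the fingers and green3 below 0.05 N) or (linear speed of green4 above 0.7 m/s and contact force between the fingers and green4 below 0.05 N) or (linear speed of green5 above 0.7 m/s and contact force between the fingers and green5 below 0.05 N) or (linear speed of green6 above 0.7 m/s and contact force between the fingers and green6 below 0.05 N)).
It also fails if it takes over 64 s, if anything falls off the work surface, if the arm or the gripper's body presses on something with over 40 N, if the wrist force passes 120 N, or if a joint passes its speed limit or range.

### The arm

A 7-joint arm with a two-finger parallel gripper is mounted at the origin on the work surface. World frame = base frame: x ahead of the robot, y to its left, z up, the work surface at z = 0. Lengths are in m, angles in rad, forces in N, time in s.
With the tool pointing down it reaches from about 0.4 to 0.85 m from the base axis. Payload 4.5 kg.
Tool frame: the origin (TCP) lies on the centre line of the jaws, within the pads' length; the fingertips stand 11 mm ahead of it and the grasp point (between the pads) lies 8 mm behind it; z points along the fingers, y is the line along which they close (so a half turn about z gives the same grasp; the last joint's range is limited). The gripper opens to 88 mm and grips with 3 to 60 N. Pads are 18 mm wide; open, the fingers measure 123 mm over their backs; the gripper's body (75 mm by 187 mm) begins 45 mm behind the grasp point.
Start: joints at [1.158, 0.689, -0.195, 1.565, 0.157, 0.902, -0.215], TCP at [0.27, -0.564, 0.25] pointing down, gripper open.
Joint ranges: [-3.01, 3.01], [-0.46, 2.08], [-1.47, 1.51], [0.13, 2.56], [-1, 4.14], [0.04, 2.09], [-2.66, 2.66]. Speed limits (rad/s): [2.57, 2.57, 3.14, 3.14, 3.14, 3.14, 3.14].

### API

Orientations are given as a unit quaternion [x, y, z, w].
In Python, from plant import * gives the robot as it stands. The module is installed in compiled form; this text tells all that it offers.
- The arm moves only by the tool send_rows, never from a script. Its argument "motion" is a list of rows, each an object of numbers: "x", "y", "z": the shift along the tool's x, y, z in cm; "rx", "ry", "rz": the turn, a rotation vector about the tool's x, y, z in rad; "jaw": the finger opening in cm, from 0 to 8.81. In form: [{"x": .., "y": .., "z": .., "rx": .., "ry": .., "rz": .., "jaw": ..}, ...]. A call has exactly 5 rows; each row shifts and turns the commanded pose from where the row before left it, along the tool's axes as they then stand; what a row does not reach is not made up. A row lasts 1/10 s, in which the tool goes at most 50 mm and 8.59 degrees, less where a joint would pass 70% of its speed; a pose out of reach is approached as far as the arm can. A call is refused whole if a number of a shift passes 5 or a number of a turn 0.15, either way. A call with a gripper value outside its range is refused whole. The fingers move at their own pace and stop on an object; "grip_force" is the grip in N (left out, the last holds). Time passes only in rows, so rows that do not move let the fingers close, or fill a call up. It gives the time, the measured TCP pose, the force, the opening and the grip force at its end, in the units of the state.
- get_state(): the state, without advancing time (a new reading comes with each control period).
- snapshot(name): name is "side" or "top" or "wrist"; returns a dict with "img" (420x560x3 uint8, red, green, blue), "vertical_fov" (degrees; the focal length in pixels is half the picture's height over the tangent of half this angle, whatever the lens; pixels are square), "cx", "cy" (the principal point, pixels), "extrinsics" (4x4, takes a point from camera to world coordinates). Camera axes: x right, y up, looking along -z (the intrinsics and any distortion apply to the point x, -y, -z); pixel columns grow to the right and rows downward; lengths in m; the calibration is good to about 2 mm. The wrist camera is an equidistant fisheye: a pixel r from the principal point sees the ray r / f radians off the axis. A picture is of the moment at which its call begins. There is no depth.
- finish_job(): hands the job in; it is judged then, once.
The state is a dict: "clock": time; "q": joint angles; "qd": joint speeds; "joint_torque": joint torques, N m; "tool_pos": TCP position; "eef_rot": TCP orientation; "contact_force": force on the tool from outside, world axes, zero at the start; "moment": the same for the moment, N m; "opening": opening from 0.0 (shut) to 1.0 (fully open); "finger_force": force on a finger pad.
Only numpy, scipy, OpenCV 4.12 (cv2) and the standard library are available. Lean on these libraries where they do the work, as an engineer would, in place of code of your own. Each camera call takes 0.05 s, during which the arm holds its last target. There are 200 camera calls.

## Working session

There is one attempt and no reset: what is moved stays moved. The work goes in short steps, Python scripts to look and compute and a tool call to move; the robot and the scene stay as the last step left them, time stands still between calls to the robot, and variables do not carry over. Pictures are saved under pics/ and viewed, at most 10 in all, crops included, and the job is handed in when it is done.

Besides the shell and the picture viewer there is one more tool, called as a command line: name --argument value ..., lists and objects as JSON in quotes. send_rows: Moves the arm, as the interface text tells. Its arguments: {"type":"object","properties":{"motion":{"type":"array"},"grip_force":{"type":"number"}},"required":["motion"]}

```bash
mkdir -p pics; cat > h.py <<'E'
from plant import *
import numpy as np, cv2
from scipy.spatial.transform import Rotation as R
def snap(n,f=None):
    s=snapshot(n)
    if f: cv2.imwrite('pics/'+f,s['img'][:,:,::-1])
    return s
def pix2w(s,u,v,z,fish=False):
    f=210/np.tan(np.radians(s['vertical_fov'])/2); T=np.array(s['extrinsics'])
    a,b=(u-s['cx'])/f,(v-s['cy'])/f
    if fish:
        r=np.hypot(a,b); k=np.sin(r)/max(r,1e-9); d=np.array([a*k,-b*k,-np.cos(r)])
    else: d=np.array([a,-b,-1])
    d=T[:3,:3]@d; o=T[:3,3]
    return o+d*(z-o[2])/d[2]
def st():
    s=get_state(); print(s['clock'],np.round(s['tool_pos'],4),np.round(R.from_quat(s['eef_rot']).as_matrix(),3).tolist(),np.round(s['q'],2),s['opening'],s['finger_force'],np.round(s['contact_force'],1))
E
python3 - <<'E'
from h import *
st()
for n in ['top','side']:
    s=snap(n,n+'0.png'); print(n,s['vertical_fov'],s['cx'],s['cy'],np.round(s['extrinsics'],3).tolist())
E
```

```text
0.0 [ 0.2698 -0.5631  0.2489] [[0.902, 0.432, -0.001], [0.432, -0.902, 0.002], [-0.0, -0.002, -1.0]] [ 1.16  0.69 -0.19  1.57  0.16  0.9  -0.22] 0.9994395150523679 0.0 [-0.1  0.6  0.9]
top 42.54665778774615 280.9684087760838 216.45032271497664 [[0.018, 0.983, -0.185, 0.314], [-1.0, 0.022, 0.019, 0.015], [0.022, 0.184, 0.983, 1.311], [0.0, 0.0, 0.0, 1.0]]
side 51.505560151393325 281.6192551958657 214.57758280412781 [[0.983, 0.114, -0.141, 0.417], [-0.181, 0.561, -0.808, -0.7], [-0.013, 0.82, 0.573, 0.558], [0.0, 0.0, 0.0, 1.0]]
```

View pics/top0.png

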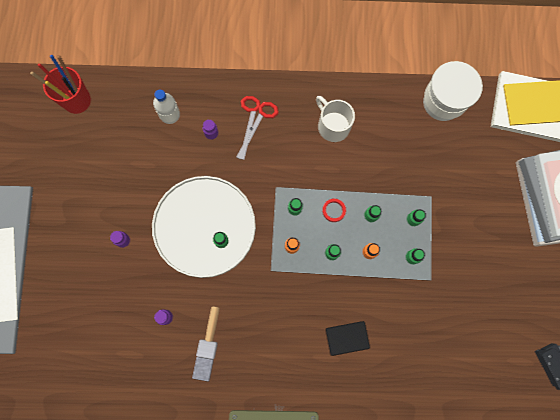

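View pics/side0.png

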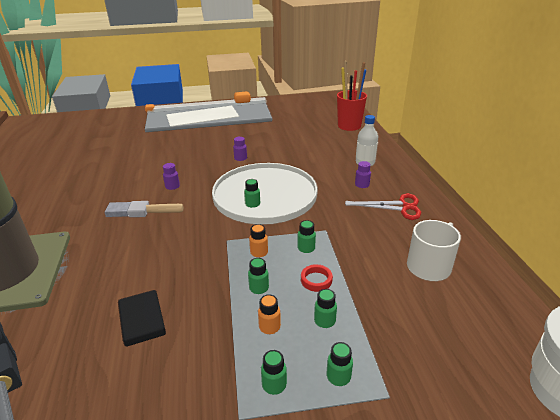

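```bash
python3 - <<'E'
from h import *
s=snap('top')
for n,u,v,z in [('tray',203.5,226.5,.018),('t2',152,226,.018),('t3',255,226,.018),('g6',221,238,.063),('gA',296,204,.061),('gB',374,211,.061),('gC',419,214,.061),('gD',335,250,.061),('gE',417,254,.061),('a1',292,243,.061),('a2',373,249,.061),('tape',334,210,.015),('m1',276,187,.003),('m2',431,197,.003),('m3',431,279,.003),('m4',272,270,.003)]:
    print(n,np.round(pix2w(s,u,v,z),4))
im=s['img'].astype(int); hsv=cv2.cvtColor(s['img'],cv2.COLOR_RGB2HSV)
crop=s['img'][165:290,140:440]; cv2.imwrite('pics/crop0.png',cv2.resize(crop,(780,325),interpolation=cv2.INTER_CUBIC)[:,:,::-1])
E
```

```text
tray [0.5284 0.1777 0.018 ]
t2 [0.5268 0.3019 0.018 ]
t3 [0.5323 0.0531 0.018 ]
g6 [0.4946 0.1302 0.063 ]
gA [ 0.5801 -0.0438  0.061 ]
gB [ 0.5674 -0.2291  0.061 ]
gC [ 0.5626 -0.3362  0.061 ]
gD [ 0.4724 -0.1364  0.061 ]
gE [ 0.467  -0.3287  0.061 ]
a1 [ 0.4867 -0.0356  0.061 ]
a2 [ 0.4766 -0.2255  0.061 ]
tape [ 0.577  -0.1395  0.015 ]
m1 [0.6346 0.004  0.003 ]
m2 [ 0.6181 -0.384   0.003 ]
m3 [ 0.4138 -0.3772  0.003 ]
m4 [0.4278 0.0095 0.003 ]
```

View pics/crop0.png

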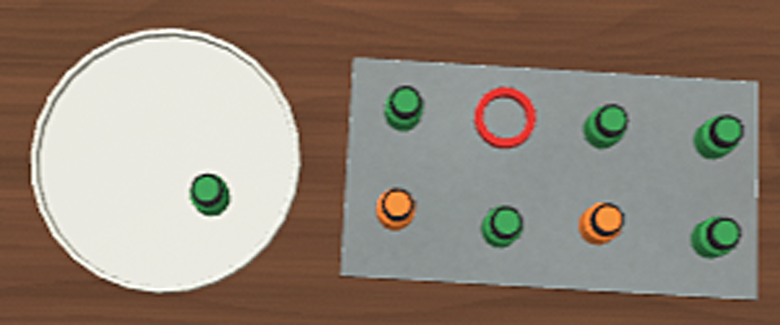

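Candidates (top0 pixels): green dots A (296,203), B (375,211), C (419,215), D (335,250), E (418,254) on the mat, and green6 (220,237) in the tray. Look-alikes to avoid are amber (292,243) and (373,249), purple (210,129), (119,239) and (163,317), and the tape (334,210). The crop confirms A, B and D are green on the mat. I'll move those three, turning the tool square to the world first.

send_rows --motion '[{"x":0,"y":0,"z":0,"rx":0,"ry":0,"rz":0.15,"jaw":6},{"x":0,"y":0,"z":0,"rx":0,"ry":0,"rz":0.15,"jaw":6},{"x":0,"y":0,"z":0,"rx":0,"ry":0,"rz":0.147,"jaw":6},{"x":3,"y":-3,"z":0,"rx":0,"ry":0,"rz":0,"jaw":6},{"x":3,"y":-3,"z":0,"rx":0,"ry":0,"rz":0,"jaw":6}]' --grip_force 15

```text
clock: 0.65
tool_pos: [0.3295, -0.5038, 0.2494]
eef_rot: [1.0, -0.002, -0.0, 0.0]
contact_force: [1.4, 0.0, 0.1]
opening: 0.68
finger_force: 0.0
```

```bash
python3 - <<'E'
from h import *
st()
E
```

```text
0.65 [ 0.3295 -0.5038  0.2494] [[1.0, -0.004, -0.001], [-0.004, -1.0, -0.0], [-0.001, 0.0, -1.0]] [ 0.95  0.65 -0.06  1.64  0.05  0.85 -0.7 ] 0.6802624068801296 0.0 [1.4 0.  0.1]
```

send_rows --motion '[{"x":2.4,"y":-2.75,"z":1,"rx":0,"ry":0,"rz":0,"jaw":6},{"x":2.4,"y":-2.75,"z":1,"rx":0,"ry":0,"rz":0,"jaw":6},{"x":2.4,"y":-2.75,"z":1,"rx":0,"ry":0,"rz":0,"jaw":6},{"x":2.4,"y":-2.75,"z":1,"rx":0,"ry":0,"rz":0,"jaw":6},{"x":2.4,"y":-2.75,"z":1,"rx":0,"ry":0,"rz":0,"jaw":6}]'

```text
clock: 1.15
tool_pos: [0.4509, -0.3649, 0.1992]
eef_rot: [1.0, -0.0, -0.0, -0.0]
contact_force: [0.8, 0.3, -1.4]
opening: 0.68
finger_force: 0.0
```

send_rows --motion '[{"x":2.4,"y":-2.75,"z":1,"rx":0,"ry":0,"rz":0,"jaw":6},{"x":2.4,"y":-2.75,"z":1,"rx":0,"ry":0,"rz":0,"jaw":6},{"x":2.4,"y":-2.75,"z":1,"rx":0,"ry":0,"rz":0,"jaw":6},{"x":2.3,"y":-2.75,"z":1,"rx":0,"ry":0,"rz":0,"jaw":6},{"x":2.3,"y":-2.75,"z":1,"rx":0,"ry":0,"rz":0,"jaw":6}]'

```text
clock: 1.65
tool_pos: [0.5689, -0.2274, 0.1491]
eef_rot: [1.0, -0.0, -0.0, -0.0]
contact_force: [0.4, 0.1, 0.5]
opening: 0.684
finger_force: 0.0
```

```bash
python3 - <<'E'
from h import *
st()
s=snap('wrist','w1.png'); T=np.array(s['extrinsics']); print(s['vertical_fov'],s['cx'],s['cy'],np.round(T,3).tolist())
E
```

```text
1.65 [ 0.5689 -0.2274  0.1491] [[1.0, -0.0, -0.0], [-0.0, -1.0, 0.0], [-0.0, -0.0, -1.0]] [ 0.3   0.8   0.01  1.7  -0.01  0.64 -1.26] 0.6837562959646283 0.0 [0.4 0.1 0.5]
65.70646984690485 280.97952965084835 207.14436292629838 [[0.001, 0.959, 0.282, 0.642], [-1.0, 0.001, 0.0, -0.228], [-0.0, -0.282, 0.959, 0.285], [0.0, 0.0, 0.0, 1.0]]
```

View pics/w1.png

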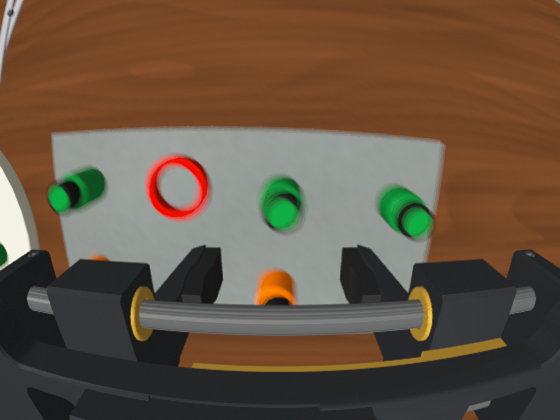

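Between the jaws the picture shows green B's dot at (282,211), with C at (415,220), A at (61,198) and the near amber at (276,297).

```bash
python3 - <<'E'
from h import *
st()
s=snap('wrist')
hsv=cv2.cvtColor(s['img'],cv2.COLOR_RGB2HSV)
print(hsv[213,282],hsv[190,282])
for n,u,v in [('B',282,211),('C',415,220),('A',61,198)]: print(n,np.round(pix2w(s,u,v,.061,True),4))
print(np.round(pix2w(s,178,187,.015,True),4))
E
```

```text
1.7 [ 0.5734 -0.219   0.1475] [[1.0, 0.009, 0.002], [0.009, -1.0, 0.007], [0.003, -0.007, -1.0]] [ 0.29  0.8  -0.    1.7  -0.01  0.64 -1.26] 0.6782088279555727 0.0 [ 3.6  4.6 -0.8]
[165  14  36] [ 67 181 138]
B [ 0.5785 -0.2202  0.061 ]
C [ 0.5724 -0.3219  0.061 ]
A [ 0.5871 -0.0339  0.061 ]
[ 0.5853 -0.1287  0.015 ]
```

send_rows --motion '[{"z":0,"jaw":6},{"z":0,"jaw":6},{"z":0,"jaw":6},{"z":0,"jaw":6},{"z":0,"jaw":6}]'

```text
schema error: expected keys x, y, z, rx, ry, rz, jaw
```

```bash
python3 - <<'E'
from h import *
st()
s=snap('wrist','w2.png'); im=s['img']
cv2.imwrite('pics/w2c.png',cv2.resize(im[130:310,200:460],(780,540),interpolation=cv2.INTER_CUBIC)[:,:,::-1])
st()
E
```

```text
1.75 [ 0.5716 -0.2212  0.148 ] [[1.0, 0.009, 0.001], [0.009, -1.0, 0.006], [0.001, -0.006, -1.0]] [ 0.3   0.8  -0.    1.7  -0.01  0.64 -1.26] 0.6791404229538869 0.0 [-0.5  1.4  0.9]
1.8 [ 0.5696 -0.2248  0.1486] [[1.0, 0.006, -0.0], [0.006, -1.0, 0.003], [-0.0, -0.003, -1.0]] [ 0.3   0.8   0.    1.7  -0.01  0.64 -1.26] 0.681551930712259 0.0 [-0.2 -0.  -1. ]
```

View pics/w2c.png

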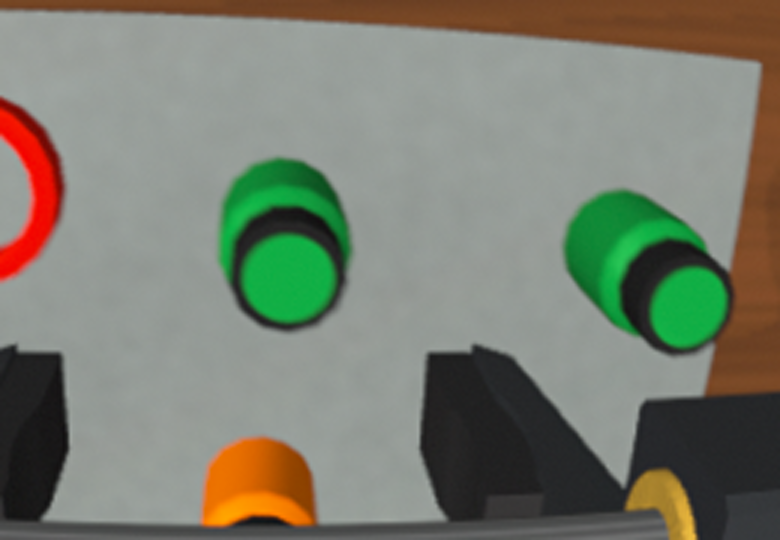

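The crop shows B's dot at full-frame pixel (297,223) and C's at (430,232). The arm overshoots a little and then settles, so I'll detect the dots by colour code now that it's still.

```bash
cat >> h.py <<'E'
def dots(s,fish,z=.061):
    h=cv2.cvtColor(s['img'],cv2.COLOR_RGB2HSV)
    m=((h[...,0]>60)&(h[...,0]<80)&(h[...,1]>180)&(h[...,2]>165)).astype(np.uint8)
    n,_,a,c=cv2.connectedComponentsWithStats(m)
    return [(a[i,4],np.round(c[i],1).tolist(),np.round(pix2w(s,*c[i],z,fish)[:2],4).tolist()) for i in range(1,n) if a[i,4]>25]
E
python3 - <<'E'
from h import *
s=snap('wrist'); st()
print(cv2.cvtColor(s['img'],cv2.COLOR_RGB2HSV)[215:225,285])
print(*dots(s,True),sep='\n')
s=snap('top'); print(*dots(s,False),sep='\n')
E
```

```text
1.85 [ 0.5683 -0.2276  0.1491] [[1.0, 0.002, -0.001], [0.002, -1.0, 0.0], [-0.001, -0.0, -1.0]] [ 0.3   0.8   0.01  1.7  -0.01  0.65 -1.26] 0.6777341083054429 0.0 [-0.5 -1.   0.3]
[[ 70 229 175]
 [ 70 229 176]
 [ 70 227 175]
 [ 70 227 175]
 [ 70 235 175]
 [ 70 227 175]
 [ 70 233 175]
 [ 70 232 175]
 [ 70 227 175]
 [ 70 232 175]]
(np.int32(328), [63.5, 201.4], [0.5806, -0.0422])
(np.int32(126), [278.0, 197.3], [0.5843, -0.2235])
(np.int32(175), [405.1, 210.0], [0.5754, -0.3194])
(np.int32(599), [290.4, 219.1], [0.568, -0.2325])
(np.int32(439), [424.8, 228.5], [0.5604, -0.3385])
```

send_rows --motion '[{"x":0,"y":0.35,"z":2,"rx":0,"ry":0,"rz":0,"jaw":6},{"x":0,"y":0,"z":2,"rx":0,"ry":0,"rz":0,"jaw":6},{"x":0,"y":0,"z":2,"rx":0,"ry":0,"rz":0,"jaw":6},{"x":0,"y":0,"z":2,"rx":0,"ry":0,"rz":0,"jaw":6},{"x":0,"y":0,"z":0,"rx":0,"ry":0,"rz":0,"jaw":6}]'

```text
clock: 2.4
tool_pos: [0.5653, -0.2336, 0.0678]
eef_rot: [1.0, -0.001, -0.003, -0.0]
contact_force: [-0.5, -0.8, 0.1]
opening: 0.678
finger_force: 0.0
```

send_rows --motion '[{"x":0,"y":0,"z":2,"rx":0,"ry":0,"rz":0,"jaw":6},{"x":0,"y":0,"z":1.5,"rx":0,"ry":0,"rz":0,"jaw":6},{"x":0,"y":0,"z":1,"rx":0,"ry":0,"rz":0,"jaw":6},{"x":0,"y":0,"z":0.3,"rx":0,"ry":0,"rz":0,"jaw":6},{"x":0,"y":0,"z":0,"rx":0,"ry":0,"rz":0,"jaw":6}]'

```text
clock: 2.9
tool_pos: [0.568, -0.2324, 0.0217]
eef_rot: [1.0, -0.0, -0.0, 0.0]
contact_force: [-0.5, -0.2, 0.2]
opening: 0.681
finger_force: 0.0
```

send_rows --motion '[{"x":0,"y":0,"z":0,"rx":0,"ry":0,"rz":0,"jaw":6},{"x":0,"y":0,"z":0,"rx":0,"ry":0,"rz":0,"jaw":3},{"x":0,"y":0,"z":0,"rx":0,"ry":0,"rz":0,"jaw":3},{"x":0,"y":0,"z":0,"rx":0,"ry":0,"rz":0,"jaw":3},{"x":0,"y":0,"z":0,"rx":0,"ry":0,"rz":0,"jaw":3}]'

```text
clock: 3.4
tool_pos: [0.5683, -0.2321, 0.022]
eef_rot: [1.0, -0.0, 0.0, -0.0]
contact_force: [-0.6, 0.8, 1.6]
opening: 0.405
finger_force: 15.0
```

send_rows --motion '[{"x":0,"y":0,"z":-1.5,"rx":0,"ry":0,"rz":0,"jaw":3},{"x":0,"y":0,"z":-3,"rx":0,"ry":0,"rz":0,"jaw":3},{"x":0,"y":0,"z":-3,"rx":0,"ry":0,"rz":0,"jaw":3},{"x":0,"y":0,"z":-2,"rx":0,"ry":0,"rz":0,"jaw":3},{"x":0,"y":0,"z":-0.5,"rx":0,"ry":0,"rz":0,"jaw":3}]'

```text
clock: 3.9
tool_pos: [0.5696, -0.233, 0.125]
eef_rot: [1.0, -0.0, 0.002, 0.001]
contact_force: [-0.6, 0.6, -0.6]
opening: 0.399
finger_force: 15.0
```

send_rows --motion '[{"x":0,"y":-2,"z":0,"rx":0,"ry":0,"rz":0,"jaw":3},{"x":0,"y":-4,"z":0,"rx":0,"ry":0,"rz":0,"jaw":3},{"x":0,"y":-4,"z":0,"rx":0,"ry":0,"rz":0,"jaw":3},{"x":0,"y":-4,"z":0,"rx":0,"ry":0,"rz":0,"jaw":3},{"x":0,"y":-4,"z":0,"rx":0,"ry":0,"rz":0,"jaw":3}]'

```text
clock: 4.4
tool_pos: [0.5675, -0.0507, 0.1213]
eef_rot: [1.0, -0.0, -0.001, -0.0]
contact_force: [0.2, 1.5, -1.5]
opening: 0.404
finger_force: 15.0
```

send_rows --motion '[{"x":0,"y":-4,"z":0,"rx":0,"ry":0,"rz":0,"jaw":3},{"x":0,"y":-4,"z":0,"rx":0,"ry":0,"rz":0,"jaw":3},{"x":0,"y":-4,"z":0,"rx":0,"ry":0,"rz":0,"jaw":3},{"x":0,"y":-4,"z":0,"rx":0,"ry":0,"rz":0,"jaw":3},{"x":0,"y":-4,"z":0,"rx":0,"ry":0,"rz":0,"jaw":3}]'

```text
clock: 4.9
tool_pos: [0.5675, 0.1493, 0.1212]
eef_rot: [1.0, -0.0, -0.001, 0.0]
contact_force: [0.7, 0.2, -0.6]
opening: 0.403
finger_force: 15.0
```

send_rows --motion '[{"x":0,"y":-4,"z":0,"rx":0,"ry":0,"rz":0,"jaw":3},{"x":-0.6,"y":-2.9,"z":0,"rx":0,"ry":0,"rz":0,"jaw":3},{"x":0,"y":-1,"z":0,"rx":0,"ry":0,"rz":0,"jaw":3},{"x":0,"y":0,"z":0,"rx":0,"ry":0,"rz":0,"jaw":3},{"x":0,"y":0,"z":0,"rx":0,"ry":0,"rz":0,"jaw":3}]'

```text
clock: 5.4
tool_pos: [0.5625, 0.2243, 0.1215]
eef_rot: [1.0, -0.001, -0.0, 0.001]
contact_force: [-0.3, -0.5, -0.4]
opening: 0.398
finger_force: 15.0
```

send_rows --motion '[{"x":0,"y":0,"z":2,"rx":0,"ry":0,"rz":0,"jaw":3},{"x":0,"y":0,"z":2.5,"rx":0,"ry":0,"rz":0,"jaw":3},{"x":0,"y":0,"z":2,"rx":0,"ry":0,"rz":0,"jaw":3},{"x":0,"y":0,"z":1.5,"rx":0,"ry":0,"rz":0,"jaw":3},{"x":0,"y":0,"z":0.5,"rx":0,"ry":0,"rz":0,"jaw":3}]'

```text
clock: 5.9
tool_pos: [0.5619, 0.2243, 0.0352]
eef_rot: [1.0, -0.001, -0.001, 0.001]
contact_force: [0.4, -0.0, -0.8]
opening: 0.406
finger_force: 15.0
```

send_rows --motion '[{"x":0,"y":0,"z":0.4,"rx":0,"ry":0,"rz":0,"jaw":3},{"x":0,"y":0,"z":0.4,"rx":0,"ry":0,"rz":0,"jaw":3},{"x":0,"y":0,"z":0.4,"rx":0,"ry":0,"rz":0,"jaw":3},{"x":0,"y":0,"z":0,"rx":0,"ry":0,"rz":0,"jaw":3},{"x":0,"y":0,"z":0,"rx":0,"ry":0,"rz":0,"jaw":3}]'

```text
clock: 6.4
tool_pos: [0.5624, 0.2269, 0.025]
eef_rot: [1.0, -0.0, 0.0, -0.0]
contact_force: [-0.9, -0.6, -1.1]
opening: 0.404
finger_force: 15.0
```

send_rows --motion '[{"x":0,"y":0,"z":0.1,"rx":0,"ry":0,"rz":0,"jaw":3},{"x":0,"y":0,"z":0,"rx":0,"ry":0,"rz":0,"jaw":4.5},{"x":0,"y":0,"z":0,"rx":0,"ry":0,"rz":0,"jaw":6},{"x":0,"y":0,"z":0,"rx":0,"ry":0,"rz":0,"jaw":6},{"x":0,"y":0,"z":0,"rx":0,"ry":0,"rz":0,"jaw":6}]'

```text
clock: 6.9
tool_pos: [0.5623, 0.2268, 0.0238]
eef_rot: [1.0, -0.0, 0.0, -0.0]
contact_force: [-0.2, -0.2, -0.7]
opening: 0.683
finger_force: 0.0
```

send_rows --motion '[{"x":0,"y":0,"z":-1.5,"rx":0,"ry":0,"rz":0,"jaw":6},{"x":0,"y":0,"z":-3,"rx":0,"ry":0,"rz":0,"jaw":6},{"x":0,"y":0,"z":-3,"rx":0,"ry":0,"rz":0,"jaw":6},{"x":0,"y":0,"z":-2,"rx":0,"ry":0,"rz":0,"jaw":6},{"x":0,"y":0,"z":-0.5,"rx":0,"ry":0,"rz":0,"jaw":6}]'

```text
clock: 7.4
tool_pos: [0.5639, 0.2273, 0.1271]
eef_rot: [1.0, -0.0, 0.003, -0.001]
contact_force: [-0.2, 0.7, -1.1]
opening: 0.677
finger_force: 0.0
```

```bash
python3 - <<'E'
from h import *
st()
s=snap('side','s1.png')
s=snap('top'); print(*dots(s,False),sep='\n')
s=snap('wrist'); print(*dots(s,True),sep='\n')
E
```

```text
7.4 [0.5639 0.2273 0.1271] [[1.0, -0.0, 0.005], [-0.0, -1.0, 0.002], [0.005, -0.002, -1.0]] [-0.53  0.83  0.13  1.73 -0.17  0.58 -1.87] 0.6770948213173985 0.0 [-0.2  0.7 -1.1]
```

View pics/s1.png

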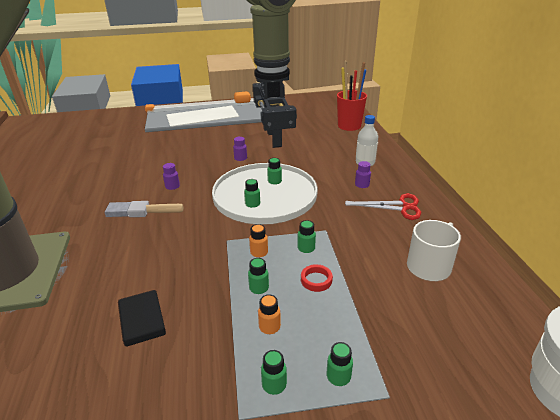

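Side view: the second green jar stands upright in the tray at (274,170), beside green6 at (252,193). Everything else is where it was. Jar A is next.

send_rows --motion '[{"x":0.3,"y":2,"z":0,"rx":0,"ry":0,"rz":0,"jaw":6},{"x":0.3,"y":4,"z":0,"rx":0,"ry":0,"rz":0,"jaw":6},{"x":0.3,"y":4,"z":0,"rx":0,"ry":0,"rz":0,"jaw":6},{"x":0.3,"y":4,"z":0,"rx":0,"ry":0,"rz":0,"jaw":6},{"x":0.3,"y":4,"z":0,"rx":0,"ry":0,"rz":0,"jaw":6}]'

```text
clock: 8.05
tool_pos: [0.5762, 0.0452, 0.1223]
eef_rot: [1.0, 0.0, -0.001, 0.0]
contact_force: [1.6, 0.5, -0.7]
opening: 0.675
finger_force: 0.0
```

send_rows --motion '[{"x":0.3,"y":4,"z":0,"rx":0,"ry":0,"rz":0,"jaw":6},{"x":0,"y":3.4,"z":0,"rx":0,"ry":0,"rz":0,"jaw":6},{"x":0,"y":1.5,"z":0,"rx":0,"ry":0,"rz":0,"jaw":6},{"x":0,"y":0,"z":0,"rx":0,"ry":0,"rz":0,"jaw":6},{"x":0,"y":0,"z":0,"rx":0,"ry":0,"rz":0,"jaw":6}]'

```text
clock: 8.55
tool_pos: [0.58, -0.0399, 0.1231]
eef_rot: [1.0, 0.001, -0.001, -0.001]
contact_force: [0.2, 0.6, -0.9]
opening: 0.679
finger_force: 0.0
```

send_rows --motion '[{"x":0,"y":0,"z":0,"rx":0,"ry":0,"rz":0,"jaw":6},{"x":0,"y":0,"z":0,"rx":0,"ry":0,"rz":0,"jaw":6},{"x":0,"y":0,"z":0,"rx":0,"ry":0,"rz":0,"jaw":6},{"x":0,"y":0,"z":0,"rx":0,"ry":0,"rz":0,"jaw":6},{"x":0,"y":0,"z":0,"rx":0,"ry":0,"rz":0,"jaw":6}]'

```text
clock: 9.05
tool_pos: [0.5802, -0.0419, 0.1238]
eef_rot: [1.0, 0.0, 0.0, 0.0]
contact_force: [0.3, -0.5, 0.0]
opening: 0.676
finger_force: 0.0
```

```bash
sed -i 's/>165/>130/;s/>180/>170/;s/>25\]/>60]/' h.py; python3 - <<'E'
from h import *
s=snap('wrist','w3.png'); st(); print(*dots(s,True),sep='\n')
cv2.imwrite('pics/w3c.png',cv2.resize(s['img'][130:310,150:410],(780,540),interpolation=cv2.INTER_CUBIC)[:,:,::-1])
E
```

```text
9.1 [ 0.5802 -0.042   0.1238] [[1.0, 0.0, 0.0], [0.0, -1.0, -0.0], [0.0, 0.0, -1.0]] [-0.04  0.81  0.05  1.81 -0.08  0.52 -1.51] 0.6818307490564307 0.0 [0.3 0.9 1.1]
(np.int32(366), [272.0, 201.1], [0.5989, -0.0373])
(np.int32(834), [280.0, 227.6], [0.581, -0.0424])
(np.int32(61), [369.2, 337.3], [0.4875, -0.1131])
```

View pics/w3c.png

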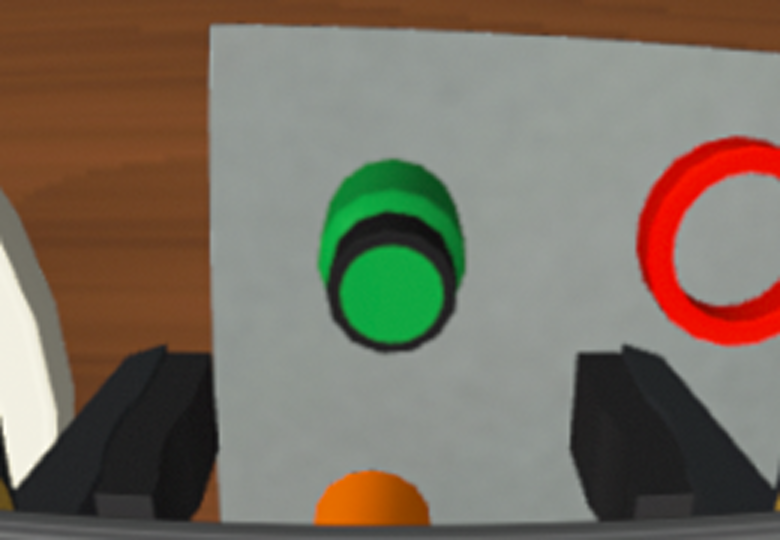

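The crop shows jar A, green dot at full-frame pixel (280,228), centred between the jaws with the tape and the amber jar clear of them. I'll descend and grip.

send_rows --motion '[{"x":0,"y":0,"z":1.5,"rx":0,"ry":0,"rz":0,"jaw":6},{"x":0,"y":0,"z":2.5,"rx":0,"ry":0,"rz":0,"jaw":6},{"x":0,"y":0,"z":2.5,"rx":0,"ry":0,"rz":0,"jaw":6},{"x":0,"y":0,"z":2,"rx":0,"ry":0,"rz":0,"jaw":6},{"x":0,"y":0,"z":1,"rx":0,"ry":0,"rz":0,"jaw":6}]'

```text
clock: 9.6
tool_pos: [0.5793, -0.0422, 0.0271]
eef_rot: [1.0, -0.0, -0.001, -0.0]
contact_force: [0.1, -0.2, 0.5]
opening: 0.686
finger_force: 0.0
```

send_rows --motion '[{"x":0,"y":0,"z":0.7,"rx":0,"ry":0,"rz":0,"jaw":6},{"x":0,"y":0,"z":0,"rx":0,"ry":0,"rz":0,"jaw":6},{"x":0,"y":0,"z":0,"rx":0,"ry":0,"rz":0,"jaw":6},{"x":0,"y":0,"z":0,"rx":0,"ry":0,"rz":0,"jaw":3},{"x":0,"y":0,"z":0,"rx":0,"ry":0,"rz":0,"jaw":3}]'

```text
clock: 10.1
tool_pos: [0.5807, -0.0423, 0.0225]
eef_rot: [1.0, -0.0, 0.001, 0.0]
contact_force: [0.0, 0.8, 0.3]
opening: 0.52
finger_force: 0.0
```

send_rows --motion '[{"x":0,"y":0,"z":0,"rx":0,"ry":0,"rz":0,"jaw":3},{"x":0,"y":0,"z":0,"rx":0,"ry":0,"rz":0,"jaw":3},{"x":0,"y":0,"z":0,"rx":0,"ry":0,"rz":0,"jaw":3},{"x":0,"y":0,"z":0,"rx":0,"ry":0,"rz":0,"jaw":3},{"x":0,"y":0,"z":0,"rx":0,"ry":0,"rz":0,"jaw":3}]'

```text
clock: 10.6
tool_pos: [0.5804, -0.0422, 0.0221]
eef_rot: [1.0, -0.0, 0.0, -0.0]
contact_force: [-0.5, 0.5, 5.5]
opening: 0.401
finger_force: 15.0
```

send_rows --motion '[{"x":0,"y":0,"z":-1.5,"rx":0,"ry":0,"rz":0,"jaw":3},{"x":0,"y":0,"z":-3,"rx":0,"ry":0,"rz":0,"jaw":3},{"x":0,"y":0,"z":-3,"rx":0,"ry":0,"rz":0,"jaw":3},{"x":0,"y":0,"z":-2,"rx":0,"ry":0,"rz":0,"jaw":3},{"x":0,"y":0,"z":-0.5,"rx":0,"ry":0,"rz":0,"jaw":3}]'

```text
clock: 11.1
tool_pos: [0.5815, -0.0425, 0.1244]
eef_rot: [1.0, -0.0, 0.002, 0.0]
contact_force: [-0.5, -0.0, -0.4]
opening: 0.405
finger_force: 15.0
```

send_rows --motion '[{"x":0,"y":-2,"z":0,"rx":0,"ry":0,"rz":0,"jaw":3},{"x":0,"y":-4,"z":0,"rx":0,"ry":0,"rz":0,"jaw":3},{"x":0,"y":-4,"z":0,"rx":0,"ry":0,"rz":0,"jaw":3},{"x":0,"y":-4,"z":0,"rx":0,"ry":0,"rz":0,"jaw":3},{"x":-0.3,"y":-3,"z":0,"rx":0,"ry":0,"rz":0,"jaw":3}]'

```text
clock: 11.6
tool_pos: [0.5765, 0.1311, 0.1209]
eef_rot: [1.0, 0.001, -0.001, -0.001]
contact_force: [-0.3, 0.8, -1.4]
opening: 0.398
finger_force: 15.0
```

send_rows --motion '[{"x":0,"y":-1.6,"z":0,"rx":0,"ry":0,"rz":0,"jaw":3},{"x":0,"y":0,"z":0,"rx":0,"ry":0,"rz":0,"jaw":3},{"x":0,"y":0,"z":0,"rx":0,"ry":0,"rz":0,"jaw":3},{"x":0,"y":0,"z":0,"rx":0,"ry":0,"rz":0,"jaw":3},{"x":0,"y":0,"z":0,"rx":0,"ry":0,"rz":0,"jaw":3}]'

```text
clock: 12.1
tool_pos: [0.5775, 0.1412, 0.1218]
eef_rot: [1.0, -0.002, 0.0, 0.001]
contact_force: [-0.4, 0.1, -1.7]
opening: 0.403
finger_force: 15.0
```

send_rows --motion '[{"x":0,"y":0,"z":2,"rx":0,"ry":0,"rz":0,"jaw":3},{"x":0,"y":0,"z":2.5,"rx":0,"ry":0,"rz":0,"jaw":3},{"x":0,"y":0,"z":2,"rx":0,"ry":0,"rz":0,"jaw":3},{"x":0,"y":0,"z":1.5,"rx":0,"ry":0,"rz":0,"jaw":3},{"x":0,"y":0,"z":0.5,"rx":0,"ry":0,"rz":0,"jaw":3}]'

```text
clock: 12.6
tool_pos: [0.5765, 0.1427, 0.0353]
eef_rot: [1.0, -0.001, -0.001, 0.001]
contact_force: [-0.4, 0.2, -0.9]
opening: 0.4
finger_force: 15.0
```

send_rows --motion '[{"x":0,"y":0,"z":0.4,"rx":0,"ry":0,"rz":0,"jaw":3},{"x":0,"y":0,"z":0.4,"rx":0,"ry":0,"rz":0,"jaw":3},{"x":0,"y":0,"z":0.4,"rx":0,"ry":0,"rz":0,"jaw":3},{"x":0,"y":0,"z":0,"rx":0,"ry":0,"rz":0,"jaw":3},{"x":0,"y":0,"z":0,"rx":0,"ry":0,"rz":0,"jaw":3}]'

```text
clock: 13.1
tool_pos: [0.5774, 0.1438, 0.025]
eef_rot: [1.0, -0.0, 0.0, -0.0]
contact_force: [0.7, -0.5, -1.2]
opening: 0.405
finger_force: 15.0
```

send_rows --motion '[{"x":0,"y":0,"z":0.1,"rx":0,"ry":0,"rz":0,"jaw":3},{"x":0,"y":0,"z":0,"rx":0,"ry":0,"rz":0,"jaw":4.5},{"x":0,"y":0,"z":0,"rx":0,"ry":0,"rz":0,"jaw":6},{"x":0,"y":0,"z":0,"rx":0,"ry":0,"rz":0,"jaw":6},{"x":0,"y":0,"z":0,"rx":0,"ry":0,"rz":0,"jaw":6}]'

```text
clock: 13.6
tool_pos: [0.5773, 0.1438, 0.0238]
eef_rot: [1.0, -0.0, 0.0, 0.0]
contact_force: [-0.3, -0.5, -0.1]
opening: 0.685
finger_force: 0.0
```

send_rows --motion '[{"x":0,"y":0,"z":-1.5,"rx":0,"ry":0,"rz":0,"jaw":6},{"x":0,"y":0,"z":-3,"rx":0,"ry":0,"rz":0,"jaw":6},{"x":0,"y":0,"z":-3,"rx":0,"ry":0,"rz":0,"jaw":6},{"x":0,"y":0,"z":-2,"rx":0,"ry":0,"rz":0,"jaw":6},{"x":0,"y":0,"z":-0.5,"rx":0,"ry":0,"rz":0,"jaw":6}]'

```text
clock: 14.1
tool_pos: [0.5789, 0.144, 0.127]
eef_rot: [1.0, -0.0, 0.003, -0.001]
contact_force: [0.2, -0.2, 0.1]
opening: 0.687
finger_force: 0.0
```

send_rows --motion '[{"x":-0.5,"y":2,"z":0,"rx":0,"ry":0,"rz":0,"jaw":6},{"x":-1.5,"y":4,"z":0,"rx":0,"ry":0,"rz":0,"jaw":6},{"x":-1.5,"y":4,"z":0,"rx":0,"ry":0,"rz":0,"jaw":6},{"x":-1.5,"y":4,"z":0,"rx":0,"ry":0,"rz":0,"jaw":6},{"x":-1.5,"y":4,"z":0,"rx":0,"ry":0,"rz":0,"jaw":6}]'

```text
clock: 14.6
tool_pos: [0.5111, -0.0375, 0.1235]
eef_rot: [1.0, 0.0, -0.0, 0.0]
contact_force: [0.6, -0.7, 0.3]
opening: 0.683
finger_force: 0.0
```

send_rows --motion '[{"x":-1.5,"y":4,"z":0,"rx":0,"ry":0,"rz":0,"jaw":6},{"x":-1.5,"y":4,"z":0,"rx":0,"ry":0,"rz":0,"jaw":6},{"x":-1,"y":2,"z":0,"rx":0,"ry":0,"rz":0,"jaw":6},{"x":0,"y":0,"z":0,"rx":0,"ry":0,"rz":0,"jaw":6},{"x":0,"y":0,"z":0,"rx":0,"ry":0,"rz":0,"jaw":6}]'

```text
clock: 15.1
tool_pos: [0.4723, -0.1357, 0.1236]
eef_rot: [1.0, -0.0, 0.0, -0.0]
contact_force: [0.7, -0.2, 0.3]
opening: 0.68
finger_force: 0.0
```

send_rows --motion '[{"x":0,"y":0,"z":0,"rx":0,"ry":0,"rz":0,"jaw":6},{"x":0,"y":0,"z":0,"rx":0,"ry":0,"rz":0,"jaw":6},{"x":0,"y":0,"z":0,"rx":0,"ry":0,"rz":0,"jaw":6},{"x":0,"y":0,"z":0,"rx":0,"ry":0,"rz":0,"jaw":6},{"x":0,"y":0,"z":0,"rx":0,"ry":0,"rz":0,"jaw":6}]'

```text
clock: 15.6
tool_pos: [0.4723, -0.1358, 0.1237]
eef_rot: [1.0, 0.0, 0.0, 0.0]
contact_force: [0.0, 0.1, 0.2]
opening: 0.679
finger_force: 0.0
```

```bash
python3 - <<'E'
from h import *
s=snap('wrist','w4.png'); st(); print(*dots(s,True),sep='\n')
E
```

```text
15.65 [ 0.4723 -0.136   0.1237] [[1.0, 0.0, 0.0], [0.0, -1.0, -0.0], [0.0, 0.0, -1.0]] [ 0.18  0.73  0.01  2.08 -0.02  0.33 -1.37] 0.6808956093956235 0.0 [-0.4  0.5 -0. ]
(np.int32(269), [516.5, 107.4], [0.563, -0.3083])
(np.int32(393), [542.7, 114.7], [0.5615, -0.3381])
(np.int32(289), [269.8, 203.0], [0.4897, -0.1298])
(np.int32(290), [501.1, 217.2], [0.4793, -0.3052])
(np.int32(820), [277.6, 229.1], [0.4721, -0.1348])
(np.int32(354), [522.8, 231.7], [0.4665, -0.3333])
```

View pics/w4.png

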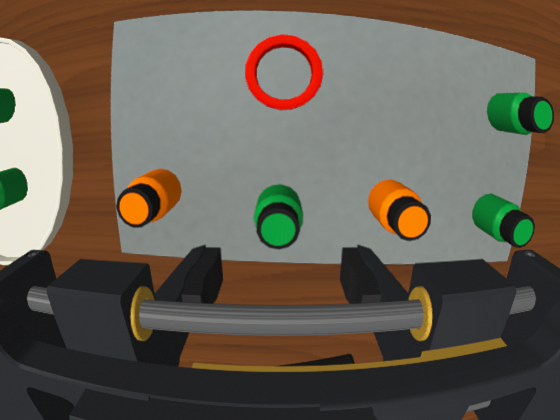

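Wrist view: D's dot at (278,229) sits centred between the jaws, with the ambers at (136,208) and (411,221) clear to either side. I'll descend and grip.

send_rows --motion '[{"x":0,"y":-0.1,"z":1.5,"rx":0,"ry":0,"rz":0,"jaw":6},{"x":0,"y":0,"z":2.5,"rx":0,"ry":0,"rz":0,"jaw":6},{"x":0,"y":0,"z":2.5,"rx":0,"ry":0,"rz":0,"jaw":6},{"x":0,"y":0,"z":2,"rx":0,"ry":0,"rz":0,"jaw":6},{"x":0,"y":0,"z":1,"rx":0,"ry":0,"rz":0,"jaw":6}]'

```text
clock: 16.15
tool_pos: [0.4716, -0.135, 0.0273]
eef_rot: [1.0, -0.0, -0.001, -0.0]
contact_force: [-0.1, -0.2, 0.4]
opening: 0.682
finger_force: 0.0
```

send_rows --motion '[{"x":0,"y":0,"z":0.7,"rx":0,"ry":0,"rz":0,"jaw":6},{"x":0,"y":0,"z":0,"rx":0,"ry":0,"rz":0,"jaw":6},{"x":0,"y":0,"z":0,"rx":0,"ry":0,"rz":0,"jaw":6},{"x":0,"y":0,"z":0,"rx":0,"ry":0,"rz":0,"jaw":3},{"x":0,"y":0,"z":0,"rx":0,"ry":0,"rz":0,"jaw":3}]'

```text
clock: 16.65
tool_pos: [0.4726, -0.1353, 0.0224]
eef_rot: [1.0, -0.0, 0.001, 0.0]
contact_force: [0.3, 0.4, -0.4]
opening: 0.522
finger_force: 0.0
```

send_rows --motion '[{"x":0,"y":0,"z":0,"rx":0,"ry":0,"rz":0,"jaw":3},{"x":0,"y":0,"z":0,"rx":0,"ry":0,"rz":0,"jaw":3},{"x":0,"y":0,"z":0,"rx":0,"ry":0,"rz":0,"jaw":3},{"x":0,"y":0,"z":0,"rx":0,"ry":0,"rz":0,"jaw":3},{"x":0,"y":0,"z":0,"rx":0,"ry":0,"rz":0,"jaw":3}]'

```text
clock: 17.15
tool_pos: [0.4724, -0.1351, 0.0221]
eef_rot: [1.0, -0.0, 0.0, 0.0]
contact_force: [0.0, 0.6, 5.7]
opening: 0.403
finger_force: 15.0
```

send_rows --motion '[{"x":0,"y":0,"z":-1.5,"rx":0,"ry":0,"rz":0,"jaw":3},{"x":0,"y":0,"z":-3,"rx":0,"ry":0,"rz":0,"jaw":3},{"x":0,"y":0,"z":-3,"rx":0,"ry":0,"rz":0,"jaw":3},{"x":0,"y":0,"z":-2,"rx":0,"ry":0,"rz":0,"jaw":3},{"x":0,"y":0,"z":-0.5,"rx":0,"ry":0,"rz":0,"jaw":3}]'

```text
clock: 17.65
tool_pos: [0.473, -0.1356, 0.1234]
eef_rot: [1.0, -0.0, 0.002, 0.0]
contact_force: [-0.5, 0.4, -1.5]
opening: 0.399
finger_force: 15.0
```

send_rows --motion '[{"x":0,"y":-2,"z":0,"rx":0,"ry":0,"rz":0,"jaw":3},{"x":0,"y":-4,"z":0,"rx":0,"ry":0,"rz":0,"jaw":3},{"x":0,"y":-4,"z":0,"rx":0,"ry":0,"rz":0,"jaw":3},{"x":0,"y":-4,"z":0,"rx":0,"ry":0,"rz":0,"jaw":3},{"x":0.3,"y":-4,"z":0,"rx":0,"ry":0,"rz":0,"jaw":3}]'

```text
clock: 18.15
tool_pos: [0.4741, 0.0461, 0.1206]
eef_rot: [1.0, -0.0, -0.001, 0.0]
contact_force: [0.8, 0.5, -1.5]
opening: 0.4
finger_force: 15.0
```

send_rows --motion '[{"x":0.4,"y":-4,"z":0,"rx":0,"ry":0,"rz":0,"jaw":3},{"x":0,"y":-4,"z":0,"rx":0,"ry":0,"rz":0,"jaw":3},{"x":0,"y":-4,"z":0,"rx":0,"ry":0,"rz":0,"jaw":3},{"x":0,"y":-3,"z":0,"rx":0,"ry":0,"rz":0,"jaw":3},{"x":0,"y":-1.7,"z":0,"rx":0,"ry":0,"rz":0,"jaw":3}]'

```text
clock: 18.65
tool_pos: [0.4782, 0.2154, 0.1204]
eef_rot: [1.0, 0.002, -0.001, -0.0]
contact_force: [0.6, -0.9, -0.4]
opening: 0.401
finger_force: 15.0
```

send_rows --motion '[{"x":0,"y":0,"z":0,"rx":0,"ry":0,"rz":0,"jaw":3},{"x":0,"y":0,"z":0,"rx":0,"ry":0,"rz":0,"jaw":3},{"x":0,"y":0,"z":0,"rx":0,"ry":0,"rz":0,"jaw":3},{"x":0,"y":0,"z":0,"rx":0,"ry":0,"rz":0,"jaw":3},{"x":0,"y":0,"z":0,"rx":0,"ry":0,"rz":0,"jaw":3}]'

```text
clock: 19.15
tool_pos: [0.4794, 0.2105, 0.1217]
eef_rot: [1.0, -0.001, -0.0, 0.0]
contact_force: [0.1, 0.6, -0.9]
opening: 0.401
finger_force: 15.0
```

send_rows --motion '[{"x":0,"y":0,"z":2,"rx":0,"ry":0,"rz":0,"jaw":3},{"x":0,"y":0,"z":2.5,"rx":0,"ry":0,"rz":0,"jaw":3},{"x":0,"y":0,"z":2,"rx":0,"ry":0,"rz":0,"jaw":3},{"x":0,"y":0,"z":1.5,"rx":0,"ry":0,"rz":0,"jaw":3},{"x":0,"y":0,"z":0.5,"rx":0,"ry":0,"rz":0,"jaw":3}]'

```text
clock: 19.65
tool_pos: [0.4787, 0.211, 0.0354]
eef_rot: [1.0, -0.001, -0.001, 0.001]
contact_force: [1.1, 0.1, -1.5]
opening: 0.402
finger_force: 15.0
```

send_rows --motion '[{"x":0,"y":0,"z":0.4,"rx":0,"ry":0,"rz":0,"jaw":3},{"x":0,"y":0,"z":0.4,"rx":0,"ry":0,"rz":0,"jaw":3},{"x":0,"y":0,"z":0.4,"rx":0,"ry":0,"rz":0,"jaw":3},{"x":0,"y":0,"z":0,"rx":0,"ry":0,"rz":0,"jaw":3},{"x":0,"y":0,"z":0,"rx":0,"ry":0,"rz":0,"jaw":3}]'

```text
clock: 20.15
tool_pos: [0.4794, 0.2119, 0.025]
eef_rot: [1.0, -0.0, 0.0, -0.0]
contact_force: [-0.1, -0.9, -1.1]
opening: 0.396
finger_force: 15.0
```

send_rows --motion '[{"x":0,"y":0,"z":0.1,"rx":0,"ry":0,"rz":0,"jaw":3},{"x":0,"y":0,"z":0,"rx":0,"ry":0,"rz":0,"jaw":4.5},{"x":0,"y":0,"z":0,"rx":0,"ry":0,"rz":0,"jaw":6},{"x":0,"y":0,"z":0,"rx":0,"ry":0,"rz":0,"jaw":6},{"x":0,"y":0,"z":0,"rx":0,"ry":0,"rz":0,"jaw":6}]'

```text
clock: 20.65
tool_pos: [0.4793, 0.2118, 0.0237]
eef_rot: [1.0, -0.0, 0.0, 0.0]
contact_force: [-0.4, -0.5, -0.4]
opening: 0.678
finger_force: 0.0
```

send_rows --motion '[{"x":0,"y":0,"z":-1.5,"rx":0,"ry":0,"rz":0,"jaw":6},{"x":0,"y":0,"z":-3,"rx":0,"ry":0,"rz":0,"jaw":6},{"x":0,"y":0,"z":-4,"rx":0,"ry":0,"rz":0,"jaw":6},{"x":0,"y":0,"z":-4,"rx":0,"ry":0,"rz":0,"jaw":6},{"x":0,"y":0,"z":-3,"rx":0,"ry":0,"rz":0,"jaw":6}]'

```text
clock: 21.15
tool_pos: [0.4795, 0.2118, 0.182]
eef_rot: [1.0, -0.0, 0.001, -0.001]
contact_force: [0.3, -0.4, -0.1]
opening: 0.68
finger_force: 0.0
```

send_rows --motion '[{"x":0,"y":0,"z":-2,"rx":0,"ry":0,"rz":0,"jaw":6},{"x":0,"y":0,"z":0,"rx":0,"ry":0,"rz":0,"jaw":6},{"x":0,"y":0,"z":0,"rx":0,"ry":0,"rz":0,"jaw":6},{"x":0,"y":0,"z":0,"rx":0,"ry":0,"rz":0,"jaw":6},{"x":0,"y":0,"z":0,"rx":0,"ry":0,"rz":0,"jaw":6}]'

```text
clock: 21.65
tool_pos: [0.4785, 0.2115, 0.1977]
eef_rot: [1.0, -0.0, -0.001, 0.001]
contact_force: [-0.4, -0.0, 0.2]
opening: 0.681
finger_force: 0.0
```

```bash
python3 - <<'E'
from h import *
s=snap('side'); w=snap('wrist'); st(); print(*dots(w,True,.063),sep='\n')
cv2.imwrite('pics/end.png',np.hstack([cv2.resize(s['img'],(400,300)),cv2.resize(w['img'],(400,300))])[:,:,::-1])
E
```

```text
21.75 [0.4788 0.2116 0.1978] [[1.0, -0.0, -0.002], [-0.0, -1.0, -0.001], [-0.002, 0.001, -1.0]] [-0.62  0.64  0.19  1.94 -0.2   0.58 -1.87] 0.6791137032527068 0.0 [-0.4 -0.5  0.6]
(np.int32(125), [342.2, 82.3], [0.5793, 0.1599])
(np.int32(490), [362.3, 84.2], [0.5787, 0.1426])
(np.int32(533), [262.0, 100.4], [0.563, 0.2259])
(np.int32(195), [351.9, 167.9], [0.5069, 0.1496])
(np.int32(441), [367.1, 180.9], [0.4958, 0.1354])
(np.int32(133), [273.5, 180.4], [0.4956, 0.2166])
(np.int32(461), [280.5, 198.9], [0.4793, 0.2107])
```

View pics/end.png

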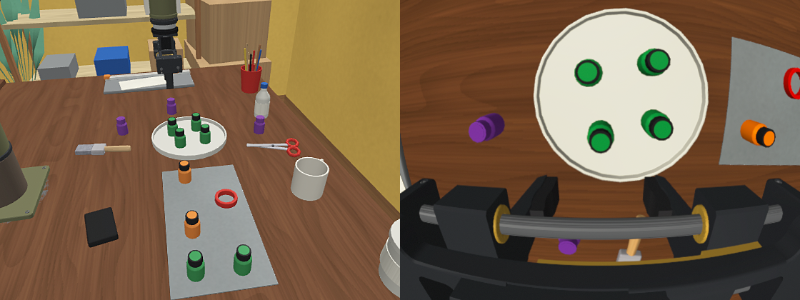

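The picture shows four green jars upright in the tray, at (588,72), (655,61), (600,137) and (658,125). Two green jars, both ambers and the tape are still on the mat, and the gripper is clear.

```bash
python3 -c "
from plant import *
print(finish_job())"
```

```text
the job is handed in; nothing more can be done
None
```

The job is handed in (no verdict was returned): the last pictures show four green jars standing upright in the tray, with the other two green jars, both ambers and the tape still on the mat, and about 22 s of the 64 s was used.

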